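# Load a circuit-board carrier into a bench test station behind its drop catch

### The job

Load the circuit-board carrier into the bench test station, connector end first: set it down in the open entry of the lane and push it along so that its own edge lifts the steel drop catch, on until it is home against the end stop and the catch has dropped behind it. Then turn the selector clockwise to the last position, the one with the long mark. Never touch the catch with the robot, keep the carrier roughly level, and leave the bottle, spool and pen cup where they are.

Things in the scene. Friction and masses are not known exactly. Their poses are not given: they have to be found in the camera images.
- carrier: Loose black board carrier, 110 (x) by 120 (y) by 18 mm, about 0.35 kg, flat on the blue mat. Origin: centre of its underside, z up, +x towards the connector end. On top a green board 90 by 80 mm, 2 mm thick; at its +x end (x = 42) a white connector bar 60 mm wide (y), 12 mm long, 9 mm high.
- carrier_handle (a point): Centre of the carrier's aluminium handle bar, 51 mm above the carrier's underside, over its middle; axes as the carrier's. The bar lies along x: 70 mm long, 16 mm wide, 14 mm high, on two posts 10 by 12 mm at x = -28 and +28; free under the bar (24 mm).
- carrier_nose (a point): Middle of the carrier's connector-end face, 55 mm to +x of its origin, 9 mm above its underside.
- station: Test station, fixed: grey deck 320 (x) by 266 mm (y -158 to +108), top 20 mm above the bench. Origin under the lane's middle at bench level, z up; x runs along the lane from the open entry (-160) to the end stop. Rails 14 mm high: lane 136 mm wide from x = -160 to 12, then tapering, 125 mm from x = 40. Control box at x -30 to 90, y -156 to -80, top 50 mm above the bench.
- lane_entry (a point): Middle of the lane on the deck (20 mm above the bench) at station x -97, y 0: here the carrier's origin goes when it is set down clear of the catch. Axes as the station's.
- home_nose (a point): Middle of the end stop's face (station x 125, y 0, 29 mm above the bench; the stop is a bar across the lane, 30 mm high): the carrier's nose point meets it at home, where the carrier spans station x 15 to 125. Axes as the station's.
- catch (a joint): Steel drop catch hinged on a post beside the lane's +y rail, hinge along y at station x -70, y 86, z 47 mm. 0 = down on its stop; grows (rad, to 0.9) as the toe rises; falls by its own weight (0.09 kg). A carrier pushed from the entry lifts it by about 0.2; pulled back, it is held.
- catch_bar: The catch's arm and toe; origin on the hinge, x along the arm (80 mm). Down, the toe covers station x -25 to 10, y 46 to 86, lowest edge 3 mm above the deck, top 56 mm above the bench; ramped below on the entry side, flat face at x = 10. It bars setting the carrier down beyond nose x = -30. With the carrier at the stop 5 mm remain behind it; it drops only in the last 2 to 3 mm of travel.
- selector (a joint): Detented selector, rad, grows clockwise from above; range -0.04 to 1.44; a spring clicks it into 0, 0.7 or 1.4, the nearest when let go (peak about 0.06 N m). Pointer in the station frame: 0.7 rad left of +x at 0, along +x at 0.7, 0.7 rad right of +x at 1.4. Short white marks at 0 and 0.7, the long one at 1.4. Starts at 0 or 0.7, seldom balanced between.
- selector_grip (a point): On the selector's axis (station x 30, y -118), 79 mm above the bench, where to grip its black bar. The bar runs along this point's x (pointer end +x, white line on top): 56 mm long, 14 mm wide, from 61 to 87 mm above the bench, on a disc 56 mm across.
- mat: Thin blue work mat 200 by 200 by 2 mm, fixed; the carrier lies on it.
- bottle: Bystander: white bottle, 50 mm across, 125 mm high; origin under its middle.
- spool: Bystander: green spool, 72 mm across, 62 mm high, upright; origin under its middle.
- pencup: Bystander: black pen cup, 72 mm across, 95 mm high, pens to 155 mm; origin under its middle.
Not all that is in view belongs to the job. Leave any pink or purple look-alike of the carrier alone.

How it is judged (in metres and radians):
On the way, in this order (a step that is already met when the one before it is completed fails the run):
1. the carrier's own edge lifts the catch (value of joint catch above 0.12 rad and contact force between carrier and catch_bar above 0.05 N), for 0.1 s.
2. the carrier is home against the stop, connector end first, and the catch has dropped behind it (horizontal distance between carrier_nose and home_nose below 0.008 m and x of carrier_nose in the frame of station above 0.118 m and angle between the x axis of carrier and the x axis of station, either way round below 0.07 rad and z of carrier_nose in the frame of station between 0.025 and 0.033 m and value of joint catch below 0.05 rad), for 0.2 s.
3. the selector stands at the long mark (value of joint selector above 1.25 rad), for 0.2 s.
At the end, for the whole second after the job is handed in: The carrier lies flat and at rest on the deck, connector end within 8 mm of the end stop's middle and square within 0.07 rad, the catch is down behind it (below 0.05 rad), and the selector is within 0.15 rad of the long mark (all of step 2 and value of joint selector above 1.25 rad and linear speed of carrier below 0.02 m/s and angular speed of carrier below 0.1 rad/s); the robot touches nothing.
It fails at once if the robot touches the catch (contact force between any of the fingers, the arm and catch_bar above 0.5 N).
It fails at once if the carrier is tipped by more than 30 degrees (angle between carrier's own z axis and vertical above 0.52 rad).
It fails at once if the bottle, spool or pen cup is moved by more than 20 mm or tipped (distance of any of bottle, spool, pencup from where it was at the start of the episode above 0.02 m or angle between any of bottle, spool, pencup's own z axis and vertical above 0.4 rad).
It also fails if it takes over 59 s, if anything falls off the work surface, if the arm or the gripper's body presses on something with over 40 N, if the wrist force passes 120 N, or if a joint passes its speed limit or range.

### The arm

A 6-joint arm with a two-finger parallel gripper is mounted at the origin on the work surface. World frame = base frame: x ahead of the robot, y to its left, z up, the work surface at z = 0. Lengths are in mm, angles in rad, forces in N, time in s.
With the tool pointing down it reaches from about 400 to 925 mm from the base axis. Payload 12.5 kg.
Tool frame: the origin (TCP) lies midway between the tips of the shut fingers; the grasp point (between the pads) lies 19 mm behind it; z points along the fingers, y is the line along which they close (so a half turn about z gives the same grasp; the last joint's range is limited). The gripper opens to 95 mm and grips with 3 to 60 N. Pads are 20 mm wide; open, the fingers measure 119 mm over their backs; the gripper's body (75 mm by 180 mm) begins 59 mm behind the grasp point.
Start: joints at [-1.425, 0.491, 1.559, -0, 1.092, -0.106], TCP at [155.74, -605.303, 214.661] pointing down, gripper open.
Joint ranges: [-3.1, 3.1], [-0.84, 2.19], [0.05, 2.79], [-1.13, 4.28], [0.06, 2.93], [-2.69, 2.69]. Speed limits (rad/s): [2.22, 2.22, 2.79, 3.14, 3.14, 3.14].

### API

Orientations are given as [roll, pitch, yaw] about the fixed x, y, z axes, in that order (R = Rz(yaw) Ry(pitch) Rx(roll)).
In Python, from cell import * gives the robot as it stands. The module is installed in compiled form; this text tells all that it offers.
- The arm moves only by the tool arm_command, never from a script. Its arguments are lists of equal length, an entry for each row: "delta_pos": the shift along the world's x, y, z in units of 250 mm (1.0 is 250 mm), a list of three; "delta_rot": the turn, a rotation vector about the world's x, y, z in units of 90 degrees (1.0 is 90 degrees), a list of three; "claw": the closure, from 0 (fully open) to 1 (shut). In form: {"delta_pos": [[tx, ty, tz], ...], "delta_rot": [[wx, wy, wz], ...], "claw": [claw, ...]}. A call has exactly 5 rows; each row is the pose to reach, as a shift and turn from the pose commanded when the call began; what a row does not reach only later rows make up. A row lasts 1/12 s, in which the tool goes at most 41.7 mm and 7.16 degrees, less where a joint would pass 70% of its speed; a pose out of reach is approached as far as the arm can. A call with a number of a shift or a turn outside -1 to 1 is refused whole. A call with a gripper value outside its range is refused whole. The fingers move at their own pace and stop on an object; the grip force is fixed at half the most. Time passes only in rows, so rows that repeat a pose let the fingers close, or fill a call up. It gives the time, the measured TCP pose, the force, the opening and the grip force at its end, in the units of the state.
- state(): the state, without advancing time (a new reading comes with each control period).
- read_camera(name): name is "scene" or "side" or "wrist"; returns the picture (400x640x3 uint8, red, green, blue); there is no depth.
- calibration(name): a dict with "camera_matrix" (3x3 intrinsics, pixels), "T" (4x4, takes a point from camera to world coordinates). Camera axes: x right, y down, z forward; pixel columns grow to the right and rows downward; lengths in mm; the calibration is good to about 2 mm. A picture is of the moment at which its call begins: read the wrist's pose just before it. calibration takes no time and is no camera call; for the wrist camera it gives the pose at the moment of the call.
- job_done(): hands the job in; it is judged then, once.
The state is a dict: "t": time; "joints": joint angles; "qvel": joint speeds; "tau": joint torques, N m; "eef_pos": TCP position; "tcp_rot": TCP orientation; "ft_force": force on the tool from outside, world axes, zero at the start; "moment": the same for the moment, N m; "opening": opening from 0.0 (shut) to 1.0 (fully open); "grip_force": force on a finger pad.
Only numpy, scipy, OpenCV 4.12 (cv2) and the standard library are available. Lean on these libraries where they do the work, as an engineer would, in place of code of your own. Each camera call takes 0.05 s, during which the arm holds its last target. There are 200 camera calls.

## Working session

There is one attempt and no reset: what is moved stays moved. The work goes in short steps, Python scripts to look and compute and a tool call to move; the robot and the scene stay as the last step left them, time stands still between calls to the robot, and variables do not carry over. Pictures are saved under pics/ and viewed, at most 10 in all, crops included, and the job is handed in when it is done.

Besides the shell and the picture viewer there is one more tool, called after "Request:" in YAML: its name, and indented under it one key for each argument. arm_command: Moves the arm, as the interface text tells. Shifts and turns lie within -1 to 1; 1 stands for 250 mm of shift or 90 degrees of turn. Its arguments: {"type":"object","properties":{"delta_pos":{"type":"array"},"delta_rot":{"type":"array"},"claw":{"type":"array"}},"required":["delta_pos","delta_rot","claw"]}

```bash
mkdir -p pics
python3 - <<'E'
from cell import *
import cv2
for n in("scene","side"):
    cv2.imwrite(f"pics/{n}0.png",read_camera(n)[:,:,::-1])
s=state();print(s['t'],s['eef_pos'],s['tcp_rot'],s['opening'])
E
```

```text
0.1 [ 155.694041   -605.09887123  214.14078244] [-3.14065785e+00 -6.53901073e-05  2.51769368e-01] 0.9974089550179356
```

View pics/scene0.png

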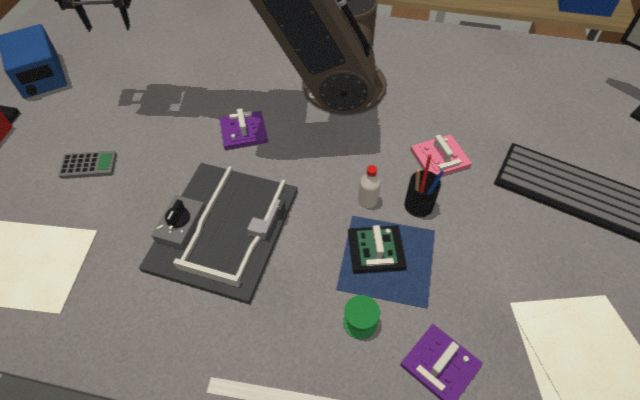

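View pics/side0.png

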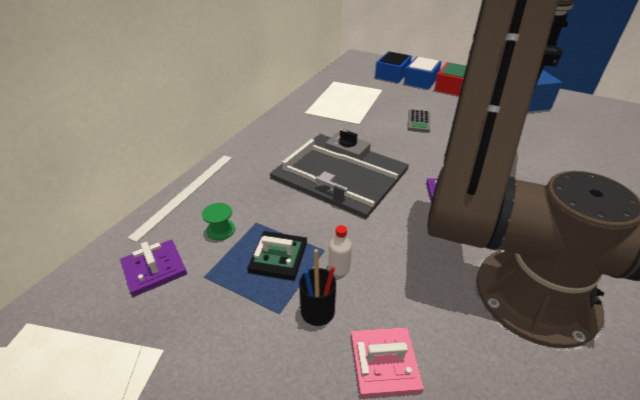

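The scene view shows three kinds of candidates. The black carrier with the green board is at (376,248) on the blue mat. The look-alikes are purple at (243,128) and (442,362), and pink at (441,155). Only the black one on the mat fits the description. The station is at (220,230), with its entry at top right and its end stop at (208,272). I'll check the carrier and station in enlarged crops.

Run:
```python
import cv2,numpy as np
a=cv2.imread("pics/scene0.png");b=cv2.imread("pics/side0.png")
def crop(im,x,y,w,h,k):
    c=cv2.resize(im[y:y+h,x:x+w],None,fx=k,fy=k,interpolation=cv2.INTER_CUBIC)
    c=cv2.convertScaleAbs(c,alpha=1.5,beta=15)
    for i in range(0,w,10):
        cv2.line(c,(i*k,0),(i*k,6 ),(0,255,255),1)
        if i%20==0: cv2.putText(c,str(x+i),(i*k,16),0,.35,(0,255,255),1)
    for i in range(0,h,10):
        cv2.line(c,(0,i*k),(6,i*k),(0,255,255),1)
        if i%20==0: cv2.putText(c,str(y+i),(8,i*k+4),0,.35,(0,255,255),1)
    return c
cv2.imwrite("pics/c1.png",np.hstack([crop(a,340,215,66,66,6),crop(b,245,225,66,66,6)]))
cv2.imwrite("pics/c2.png",crop(a,140,155,160,145,4))
cv2.imwrite("pics/c3.png",crop(b,265,125,150,90,5))
```

```text
(no output)
```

View pics/c1.png

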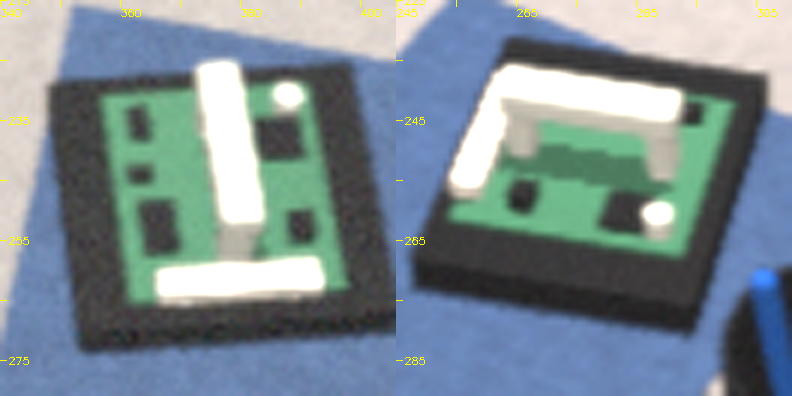

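View pics/c2.png

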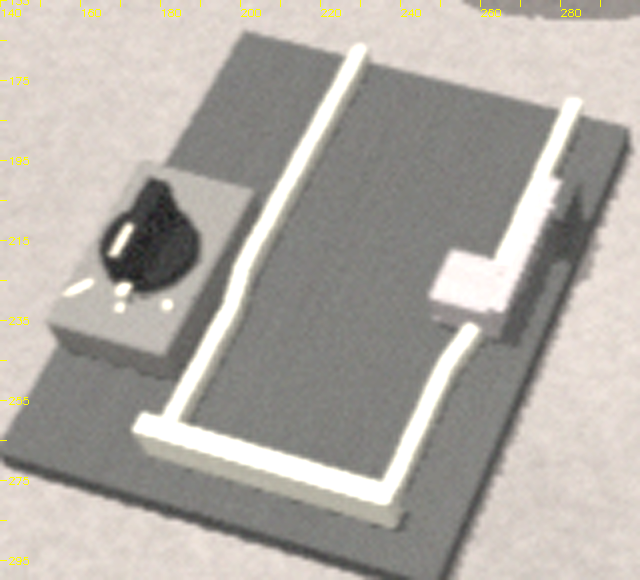

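View pics/c3.png

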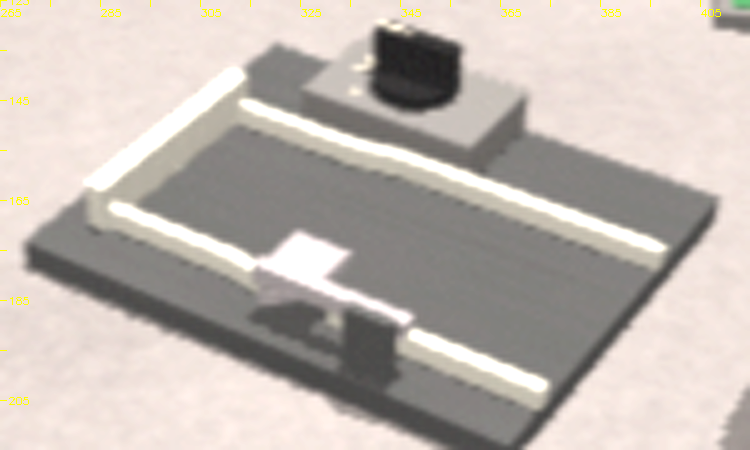

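The crops confirm the target: black carrier, green board, connector bar towards image bottom (+x), on the mat. The station corners are readable too. Next I fit both poses from the two views.

```bash
cat > h.py <<'E'
from cell import *
import numpy as np,cv2
from scipy.optimize import least_squares
def proj(cal,P):
    T=np.linalg.inv(cal["T"]);p=np.atleast_2d(P)@T[:3,:3].T+T[:3,3];q=p@np.array(cal["camera_matrix"]).T
    return q[:,:2]/q[:,2:]
def place(v,P):
    c,s=np.cos(v[3]),np.sin(v[3]);P=np.atleast_2d(P).astype(float)
    return np.c_[P[:,0]*c-P[:,1]*s+v[0],P[:,0]*s+P[:,1]*c+v[1],P[:,2]+v[2]]
def fit(views,v0):
    # views: list of (cal, model pts, pixels); v = x,y,z,yaw
    f=lambda v:np.concatenate([(proj(c,place(v,P))-np.array(p)).ravel() for c,P,p in views])
    r=least_squares(f,v0,loss='soft_l1',x_scale=[100,100,100,1]);return r.x,f(r.x).reshape(-1,2).round(1)
E
python3 - <<'E'
from h import *
A,B=calibration("scene"),calibration("side")
b,t=20,18
cs=[(-45,-40,b),(45,-40,b),(-45,40,b),(45,40,b),(-35,-8,58),(-35,8,58),(35,8,58),(35,-8,58),(-55,-60,t),(-55,60,t)]
ps=[(101,97),(128,303),(303,84),(349,289),(196,64),(240,62),(263,222),(220,224),(52,88),(355,68)]
ps=[(340+u/6,215+v/6) for u,v in ps]
cd=[(-45,40,b),(-45,-40,b),(45,40,b),(-55,-60,t),(-55,60,t),(55,60,t),(55,-60,t),(35,-8,58),(-35,-8,58)]
pd=[(690,257),(735,102),(450,220),(768,75),(695,305),(415,262),(508,40),(508,66),(684,92)]
pd=[(245+(u-396)/6,225+v/6) for u,v in pd]
print("carrier",*fit([(A,cs,ps),(B,cd,pd)],[600,100,0,0]),sep="\n")
ss=[(-160,-158,20),(-160,108,20),(160,-158,20),(-30,-156,50),(-30,-80,50),(90,-156,50),(90,-80,50)]
qs=[(245,32),(628,128),(5,458),(147,162),(253,188),(50,322),(165,352)]
qs=[(140+u/4,155+v/4) for u,v in qs]
sd=[(160,-158,20),(160,108,20),(-160,-158,20),(-160,108,20),(90,-80,50),(-30,-80,50),(-30,-156,50)]
qd=[(280,44),(27,248),(718,198),(517,445),(303,90),(472,150),(526,97)]
qd=[(265+u/5,125+v/5) for u,v in qd]
v,r=fit([(A,ss,qs),(B,sd,qd)],[600,-300,0,-.3]);print("station",v,r,sep="\n")
for n,P in dict(entry=(-97,0,20),home=(125,0,29),sel=(30,-118,79)).items(): print(n,place(v,P)[0].round(1))
for n,c in(("scene",A),("side",B)): print(n,np.array(c["T"])[:3,3].round())
print(calibration("wrist")["T"].round(2).tolist())
# bystander bases/ mid points from scene at half height
def ray(c,u,z):
    K=np.array(c["camera_matrix"]);T=np.array(c["T"]);d=T[:3,:3]@np.linalg.solve(K,[*u,1]);return (T[:3,3]+d*(z-T[2,3])/d[2])[:2].round()
print("bottle",ray(A,(369,192),60),"cup",ray(A,(421,195),50),"spool",ray(A,(362,317),31))
E
```

```text
carrier
[ 5.43210203e+02  1.73415020e+02 -5.90193852e+00  2.91432705e-01]
[[-0.4 -0.2]
 [ 0.  -0.2]
 [-0.1 -0.3]
 [-1.3 -0.3]
 [-0.6 -0.7]
 [-0.9 -0.8]
 [-0.  -0.4]
 [-0.1 -0.3]
 [-1.2 -1.3]
 [-1.1 -1.3]
 [-1.9  0.6]
 [-0.9  0.8]
 [-0.2  0.5]
 [-0.4  0.6]
 [-0.5  0.9]
 [-1.5  0.1]
 [-0.6 -0.1]
 [-0.7  0.2]
 [-0.5  0.4]]
station
[ 5.60945486e+02 -1.66960935e+02 -8.99141306e+00 -7.90559682e-02]
[[-1.1 -0.7]
 [-0.1 -1.3]
 [-1.8 -1.8]
 [-1.3 -1.1]
 [ 1.  -0.2]
 [-1.1 -0.2]
 [ 0.5  0.7]
 [-1.7  1. ]
 [-0.5  0.2]
 [-0.1  0.5]
 [-0.8  1.4]
 [-0.9  0.9]
 [-0.6  0.8]
 [ 0.3 -0.2]]
entry [ 464.2 -159.3   11. ]
home [ 685.6 -176.8   20. ]
sel [ 581.5 -287.    70. ]
scene [1108.  167.  978.]
side [166. 675. 704.]
[[0.25, -0.94, -0.23, 219.52], [-0.97, -0.24, -0.06, -588.25], [-0.0, 0.23, -0.97, 385.29], [0.0, 0.0, 0.0, 1.0]]
bottle [428. 135.] cup [403. 256.] spool [723. 169.]
```

Request:
arm_command:
  delta_pos:
    - [0.52, 0.54, 0.2]
    - [0.52, 0.54, 0.2]
    - [0.52, 0.54, 0.2]
    - [0.52, 0.54, 0.2]
    - [0.52, 0.54, 0.2]
  delta_rot:
    - [0, 0, 0]
    - [0, 0, 0]
    - [0, 0, 0]
    - [0, 0, 0]
    - [0, 0, 0]
  claw: [0, 0, 0, 0, 0]

```text
t: 0.52
eef_pos: [287.5, -467.9, 265.5]
tcp_rot: [3.142, -0.0, 0.253]
ft_force: [-0.1, 0.1, 0.3]
opening: 1.0
grip_force: 0.0
```

Request:
arm_command:
  delta_pos:
    - [0.52, 0.54, 0.2]
    - [0.52, 0.54, 0.2]
    - [0.52, 0.54, 0.2]
    - [0.52, 0.54, 0.2]
    - [0.52, 0.54, 0.2]
  delta_rot:
    - [0, 0, 0]
    - [0, 0, 0]
    - [0, 0, 0]
    - [0, 0, 0]
    - [0, 0, 0]
  claw: [0, 0, 0, 0, 0]

```text
t: 0.93
eef_pos: [417.5, -332.8, 315.6]
tcp_rot: [3.141, -0.001, 0.253]
ft_force: [-0.9, 0.1, -0.3]
opening: 1.005
grip_force: 0.0
```

Request:
arm_command:
  delta_pos:
    - [0.3, 0.54, 0.4]
    - [0.3, 0.54, 0.4]
    - [0.3, 0.54, 0.4]
    - [0.3, 0.54, 0.4]
    - [0.3, 0.54, 0.4]
  delta_rot:
    - [0, 0, 0]
    - [0, 0, 0]
    - [0, 0, 0]
    - [0, 0, 0]
    - [0, 0, 0]
  claw: [0, 0, 0, 0, 0]

```text
t: 1.35
eef_pos: [492.2, -197.3, 417.5]
tcp_rot: [3.14, -0.003, 0.254]
ft_force: [0.6, -0.5, 0.2]
opening: 1.004
grip_force: 0.0
```

Run:
```python
from h import *
c=calibration("wrist");im=read_camera("wrist")[:,:,::-1]
cv2.imwrite("pics/w1.png",im);np.save("w1.npy",c,allow_pickle=True)
s=state();print(s['t'],s['eef_pos'],s['tcp_rot'],s['joints'].round(2) if hasattr(s['joints'],'round') else s['joints']);print(c["camera_matrix"])
v=[560.9,-167,0,-.079]
P=[(-160,-158,20),(-160,108,20),(160,-158,20),(160,108,20),(125,0,29),(30,-118,79)]
print(proj(c,place(v,P)).round())
cv2.imwrite("pics/w1b.png",cv2.convertScaleAbs(cv2.resize(im,(800,500),interpolation=cv2.INTER_CUBIC),alpha=1.5,beta=15))
```

```text
1.4 [ 492.76966057 -196.80273455  418.0401302 ] [ 3.13927316 -0.00385941  0.25489758] [-0.5   0.21  1.46  0.    1.47  0.81]
[[351.00347013   0.         319.75155017]
 [  0.         351.00347013 205.17996068]
 [  0.           0.           1.        ]]
[[369. 239.]
 [218. 189.]
 [445.  48.]
 [277. -17.]
 [339.  33.]
 [397. 123.]]
```

View pics/w1b.png

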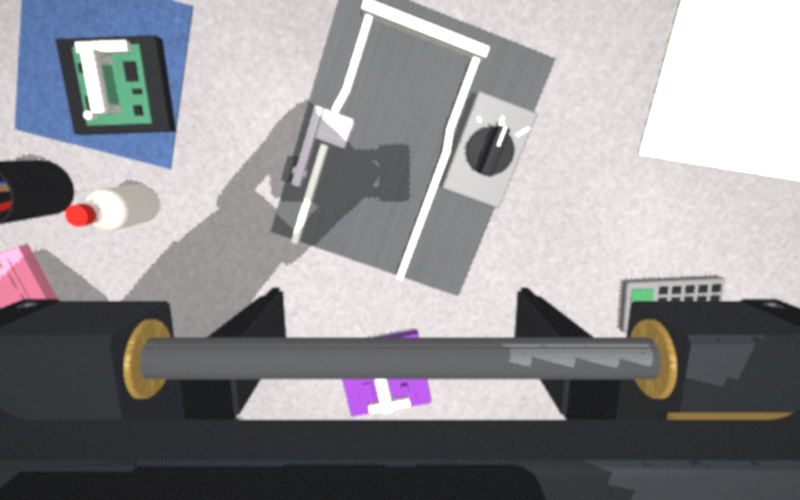

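Wrist view (800-wide): deck corners at (458,295), (271,232) and (554,58). The selector is at (489,150) with its white line pointing at the middle mark, so it stands at 0.7. The long mark is to the right at (522,131), which is clockwise. The carrier is at (115,85).

Run:
```python
from h import *
c=np.load("w1.npy",allow_pickle=True).item();g=cv2.cvtColor(cv2.imread("pics/w1.png"),cv2.COLOR_BGR2GRAY)
def sub(p):
    q=np.array(p,np.float32).reshape(-1,1,2)*.8
    r=cv2.cornerSubPix(g,q.copy(),(4,4),(-1,-1),(3,30,.01)).reshape(-1,2)
    q=q.reshape(-1,2);r[np.linalg.norm(r-q,axis=1)>3]=q[np.linalg.norm(r-q,axis=1)>3];print((r-q).round(1).tolist());return r
P=[(-160,-158,20),(-160,108,20),(160,-158,20)];p=sub([(458,295),(271,232),(554,58)])
v,r=fit([(c,P,p)],[560,-167,0,-.08]);print(v,r.tolist())
f=lambda w:(proj(c,place([w[0],w[1],0,w[2]],P))-p).ravel()
s=least_squares(f,[560,-167,-.08]);print("z0",s.x,s.fun.round(1))
V=[s.x[0],s.x[1],0,s.x[2]]
b=20+2
P=[(-45,40,b),(-45,-40,b),(45,-40,b)];p=sub([(77,134),(152,125),(140,50)])
f=lambda w:(proj(c,place([w[0],w[1],0,w[2]],P))-p).ravel()
s=least_squares(f,[543,173,.29]);print("carrier z0",s.x,s.fun.round(1))
for n,Q in dict(entry=(-97,0,20),home=(125,0,29),sel=(30,-118,79)).items(): print(n,place(V,Q)[0].round(1),proj(c,place(V,Q)).round(1)/.8)
```

```text
[[-0.5, 0.20000000298023224], [-0.8999999761581421, -0.8999999761581421], [0.6000000238418579, -0.4000000059604645]]
[ 5.64781449e+02 -1.62692809e+02 -1.59050298e+00 -8.90815403e-02] [[0.3, 0.1], [-0.1, -0.2], [-0.1, 0.1]]
z0 [ 5.64813219e+02 -1.62551732e+02 -8.91069141e-02] [ 0.3  0.3 -0.5 -0.   0.2 -0.2]
[[-2.299999952316284, -0.4000000059604645], [-0.800000011920929, -1.7000000476837158], [0.0, 0.0]]
carrier z0 [5.37993549e+02 1.79797344e+02 2.55629634e-01] [ 6.4 -4.2 -3.4  4.3 -2.8 -0.2]
entry [ 468.2 -153.9   20. ] [[362.5 213.5]]
home [ 689.3 -173.7   29. ] [[422.125  37.   ]]
sel [ 584.2 -282.8   79. ] [[493.125 150.125]]
```

Request:
arm_command:
  delta_pos:
    - [-0.05, 0.7, -0.16]
    - [-0.05, 0.7, -0.16]
    - [-0.05, 0.7, -0.16]
    - [-0.05, 0.7, -0.16]
    - [-0.05, 0.7, -0.16]
  delta_rot:
    - [0, 0, 0.02]
    - [0, 0, 0.02]
    - [0, 0, 0.02]
    - [0, 0, 0.02]
    - [0, 0, 0.02]
  claw: [0, 0, 0, 0, 0]

```text
t: 1.82
eef_pos: [476.7, -21.9, 373.2]
tcp_rot: [-3.14, 0.002, 0.285]
ft_force: [0.1, -1.3, -0.0]
opening: 0.998
grip_force: 0.0
```

Request:
arm_command:
  delta_pos:
    - [-0.05, 0.7, -0.16]
    - [-0.05, 0.7, -0.16]
    - [-0.05, 0.7, -0.16]
    - [-0.05, 0.7, -0.16]
    - [-0.05, 0.7, -0.16]
  delta_rot:
    - [0, 0, 0]
    - [0, 0, 0]
    - [0, 0, 0]
    - [0, 0, 0]
    - [0, 0, 0]
  claw: [0, 0, 0, 0, 0]

```text
t: 2.23
eef_pos: [464.4, 153.0, 332.9]
tcp_rot: [-3.141, 0.002, 0.285]
ft_force: [0.3, -0.8, 0.1]
opening: 0.996
grip_force: 0.0
```

Run:
```python
from h import *
import time
read_camera("wrist");read_camera("wrist")
c=calibration("wrist");im=read_camera("wrist")[:,:,::-1];s=state()
cv2.imwrite("pics/w2.png",im);np.save("w2.npy",c,allow_pickle=True)
print(s['t'],s['eef_pos'],s['tcp_rot'],s['qvel'])
p=proj(c,place([541,176,0,.28],[(-55,-60,20),(55,60,20),(-55,60,20),(55,-60,20)]));print(p.round())
x,y=np.maximum(p.min(0).astype(int)-25,0);X,Y=p.max(0).astype(int)+25;print(x,y,X,Y)
k=min(800/(X-x),600/(Y-y));k=int(k)
o=cv2.convertScaleAbs(cv2.resize(im[y:Y,x:X],None,fx=k,fy=k,interpolation=cv2.INTER_CUBIC),alpha=1.3,beta=10)
print(k,o.shape);cv2.imwrite("pics/w2c.png",o)
```

```text
2.3833 [465.4157799  150.00912455 333.9479368 ] [3.14141510e+00 1.47801490e-03 2.85374624e-01] [-0.04204698 -0.01125673 -0.00773995 -0.0039606   0.003148   -0.01169164]
[[362. 151.]
 [272.  65.]
 [274. 151.]
 [365.  66.]]
247 39 389 176
4 (548, 568, 3)
```

View pics/w2c.png

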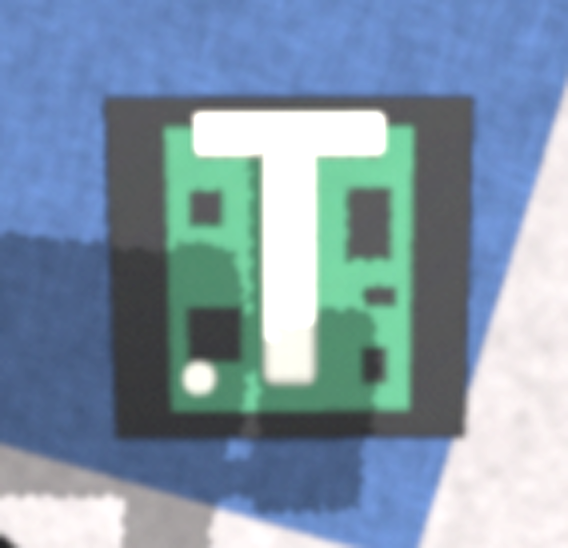

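Enlarged wrist view: green board corners at (164,126), (414,126), (411,411) and (171,411). The handle bar runs up the middle, ending at (264..315,383), with the connector bar at the far (+x) end. This is the real carrier.

Run:
```python
from h import *
c=np.load("w2.npy",allow_pickle=True).item()
b=20
P=[(45,40,b),(45,-40,b),(-45,-40,b),(-45,40,b),(-35,8,58),(-35,-8,58),(48,30,29),(48,-30,29),(55,60,18),(55,-60,18),(-55,-60,18),(-55,60,18)]
p=np.array([(164,126),(414,126),(411,411),(171,411),(264,383),(315,383),(193,111),(386,111),(106,98),(474,98),(464,436),(116,436)])/4+[247,39]-.375
v,r=fit([(c,P,p)],[541,176,0,.28]);print(v,r.tolist())
f=lambda w:(proj(c,place([w[0],w[1],2,w[2]],P))-p).ravel()
s=least_squares(f,[540,175,.28]);print("z2",s.x,s.fun.round(1))
st=state();print(st['eef_pos'],st['tcp_rot'])
print("d",(s.x[:2]-st['eef_pos'][:2])/250,"yaw",(s.x[2]-st['tcp_rot'][2])/(np.pi/2))
```

```text
[5.44790431e+02 1.76111718e+02 1.01083501e+00 2.87792659e-01] [[0.6, 0.2], [-0.2, 0.2], [-0.8, -0.6], [0.3, -0.5], [0.0, 0.1], [0.1, 0.0], [0.5, 0.5], [-0.5, 0.4], [-0.4, -0.8], [0.2, -0.8], [0.3, 0.5], [-0.3, 0.5]]
z2 [5.44716257e+02 1.76078268e+02 2.87851169e-01] [ 0.5  0.2 -0.2  0.1 -0.7 -0.5  0.2 -0.4  0.   0.2  0.2  0.1  0.5  0.4
 -0.4  0.4 -0.5 -0.8  0.3 -0.9  0.4  0.6 -0.4  0.7]
[465.4157799  150.00912455 333.9479368 ] [3.14141510e+00 1.47801490e-03 2.85374624e-01]
d [0.31720191 0.10427658] yaw 0.00157661747644959
```

Request:
arm_command:
  delta_pos:
    - [0.317, 0.104, -0.6]
    - [0.317, 0.104, -0.6]
    - [0.317, 0.104, -0.6]
    - [0.317, 0.104, -0.6]
    - [0.317, 0.104, -0.6]
  delta_rot:
    - [0, 0, 0.002]
    - [0, 0, 0.002]
    - [0, 0, 0.002]
    - [0, 0, 0.002]
    - [0, 0, 0.002]
  claw: [0, 0, 0, 0, 0]

```text
t: 2.8
eef_pos: [545.4, 173.9, 178.5]
tcp_rot: [-3.141, 0.008, 0.284]
ft_force: [-1.0, -1.2, -0.7]
opening: 1.0
grip_force: 0.0
```

Request:
arm_command:
  delta_pos:
    - [0, 0, -0.15]
    - [0, 0, -0.3]
    - [0, 0, -0.4]
    - [0, 0, -0.4]
    - [0, 0, -0.4]
  delta_rot:
    - [0, 0, 0]
    - [0, 0, 0]
    - [0, 0, 0]
    - [0, 0, 0]
    - [0, 0, 0]
  claw: [0.3, 0.3, 0.3, 0.3, 0.3]

```text
t: 3.22
eef_pos: [545.2, 174.5, 85.3]
tcp_rot: [3.141, 0.001, 0.285]
ft_force: [-0.3, 0.4, 0.3]
opening: 0.724
grip_force: 0.0
```

Request:
arm_command:
  delta_pos:
    - [0, 0.004, -0.1]
    - [0, 0.004, -0.2]
    - [0, 0.004, -0.2]
    - [0, 0.004, -0.2]
    - [0, 0.004, -0.2]
  delta_rot:
    - [0, 0, 0]
    - [0, 0, 0]
    - [0, 0, 0]
    - [0, 0, 0]
    - [0, 0, 0]
  claw: [0.3, 0.3, 0.3, 0.3, 0.3]

```text
t: 3.63
eef_pos: [546.2, 176.6, 37.2]
tcp_rot: [3.141, -0.003, 0.286]
ft_force: [-0.1, -0.2, -0.3]
opening: 0.702
grip_force: 0.0
```

Request:
arm_command:
  delta_pos:
    - [0, 0, 0]
    - [0, 0, 0]
    - [0, 0, 0]
    - [0, 0, 0]
    - [0, 0, 0]
  delta_rot:
    - [0, 0, 0]
    - [0, 0, 0]
    - [0, 0, 0]
    - [0, 0, 0]
    - [0, 0, 0]
  claw: [1, 1, 1, 1, 1]

```text
t: 4.05
eef_pos: [545.1, 176.7, 35.0]
tcp_rot: [3.141, -0.0, 0.286]
ft_force: [0.4, 0.1, 1.1]
opening: 0.402
grip_force: 0.0
```

Request:
arm_command:
  delta_pos:
    - [0, 0, 0]
    - [0, 0, 0]
    - [0, 0, 0]
    - [0, 0, 0]
    - [0, 0, 0]
  delta_rot:
    - [0, 0, 0]
    - [0, 0, 0]
    - [0, 0, 0]
    - [0, 0, 0]
    - [0, 0, 0]
  claw: [1, 1, 1, 1, 1]

```text
t: 4.47
eef_pos: [545.0, 176.7, 34.6]
tcp_rot: [3.141, 0.0, 0.286]
ft_force: [-0.0, -0.7, -1.0]
opening: 0.166
grip_force: 30.0
```

Request:
arm_command:
  delta_pos:
    - [0, 0, 0.04]
    - [0, 0, 0.15]
    - [0, 0, 0.3]
    - [0, 0, 0.45]
    - [0, 0, 0.58]
  delta_rot:
    - [0, 0, 0]
    - [0, 0, 0]
    - [0, 0, 0]
    - [0, 0, 0]
    - [0, 0, 0]
  claw: [1, 1, 1, 1, 1]

```text
t: 4.88
eef_pos: [544.7, 176.7, 182.3]
tcp_rot: [3.142, -0.0, 0.286]
ft_force: [0.5, 0.1, -2.6]
opening: 0.165
grip_force: 30.0
```

Request:
arm_command:
  delta_pos:
    - [0, -0.1, 0.1]
    - [0, -0.25, 0.2]
    - [0, -0.4, 0.28]
    - [0, -0.55, 0.28]
    - [0, -0.7, 0.28]
  delta_rot:
    - [0, 0, 0]
    - [0, 0, -0.04]
    - [0, 0, -0.08]
    - [0, 0, -0.12]
    - [0, 0, -0.12]
  claw: [1, 1, 1, 1, 1]

```text
t: 5.3
eef_pos: [544.7, -0.0, 251.8]
tcp_rot: [3.141, -0.003, 0.095]
ft_force: [1.6, -0.2, -4.2]
opening: 0.166
grip_force: 30.0
```

Request:
arm_command:
  delta_pos:
    - [-0.05, -0.15, 0]
    - [-0.15, -0.3, 0]
    - [-0.25, -0.45, 0.05]
    - [-0.35, -0.6, 0.1]
    - [-0.4, -0.6, 0.1]
  delta_rot:
    - [0, 0, -0.03]
    - [0, 0, -0.06]
    - [0, 0, -0.09]
    - [0, 0, -0.119]
    - [0, 0, -0.119]
  claw: [1, 1, 1, 1, 1]

```text
t: 5.72
eef_pos: [443.6, -151.4, 276.2]
tcp_rot: [3.14, -0.001, -0.094]
ft_force: [-0.5, -0.8, -3.0]
opening: 0.166
grip_force: 30.0
```

Run:
```python
from h import *
for i in range(4): read_camera("wrist")
c=calibration("wrist");im=read_camera("wrist")[:,:,::-1];s=state()
cv2.imwrite("pics/w3.png",im);np.save("w3.npy",c,allow_pickle=True)
print(s['t'],s['eef_pos'],s['tcp_rot'],np.abs(s['qvel']).max(),s['opening'])
P=[(-160,-158,20),(-160,108,20),(160,-158,20),(160,108,20),(30,-118,79)]
print(proj(c,place([564.8,-162.6,0,-.089],P)).round())
cv2.imwrite("pics/w3b.png",cv2.convertScaleAbs(cv2.resize(im[:320],(800,400),interpolation=cv2.INTER_CUBIC),alpha=1.4,beta=15))
```

```text
5.9667 [ 445.09184986 -148.02034259  274.89441716] [-3.14153581e+00 -2.64783813e-04 -8.92203136e-02] 0.01982573176515026 0.16599140736874604
[[449. 207.]
 [237. 207.]
 [476. -93.]
 [219. -92.]
 [447.  29.]]
```

View pics/w3b.png

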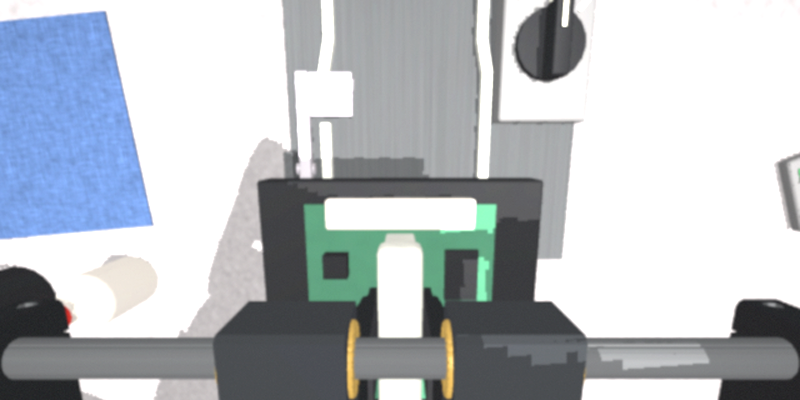

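The carrier is held square, and the deck corner seen at (450,206) against the predicted (449,207) confirms the station fit. Lowering it into the entry.

Request:
arm_command:
  delta_pos:
    - [0.088, -0.024, -0.1]
    - [0.088, -0.024, -0.25]
    - [0.088, -0.024, -0.4]
    - [0.088, -0.024, -0.55]
    - [0.088, -0.024, -0.7]
  delta_rot:
    - [0, 0, 0]
    - [0, 0, 0]
    - [0, 0, 0]
    - [0, 0, 0]
    - [0, 0, 0]
  claw: [1, 1, 1, 1, 1]

```text
t: 6.38
eef_pos: [467.5, -153.1, 97.9]
tcp_rot: [3.142, -0.0, -0.087]
ft_force: [0.7, -0.3, -3.7]
opening: 0.166
grip_force: 30.0
```

Request:
arm_command:
  delta_pos:
    - [0, 0, -0.04]
    - [0, 0, -0.08]
    - [0, 0, -0.12]
    - [0, 0, -0.14]
    - [0, 0, -0.14]
  delta_rot:
    - [0, 0, 0]
    - [0, 0, 0]
    - [0, 0, 0]
    - [0, 0, 0]
    - [0, 0, 0]
  claw: [1, 1, 1, 1, 1]

```text
t: 6.8
eef_pos: [467.2, -154.0, 64.2]
tcp_rot: [-3.142, 0.0, -0.088]
ft_force: [-0.2, -0.5, -3.5]
opening: 0.165
grip_force: 30.0
```

Request:
arm_command:
  delta_pos:
    - [0, 0, -0.01]
    - [0, 0, -0.02]
    - [0, 0, -0.03]
    - [0, 0, -0.037]
    - [0, 0, -0.037]
  delta_rot:
    - [0, 0, 0]
    - [0, 0, 0]
    - [0, 0, 0]
    - [0, 0, 0]
    - [0, 0, 0]
  claw: [1, 1, 1, 1, 1]

```text
t: 7.22
eef_pos: [467.0, -154.4, 55.4]
tcp_rot: [3.141, -0.0, -0.089]
ft_force: [0.5, -0.6, -3.2]
opening: 0.166
grip_force: 30.0
```

Request:
arm_command:
  delta_pos:
    - [0, 0, -0.003]
    - [0, 0, -0.006]
    - [0, 0, -0.009]
    - [0, 0, -0.009]
    - [0, 0, -0.009]
  delta_rot:
    - [0, 0, 0]
    - [0, 0, 0]
    - [0, 0, 0]
    - [0, 0, 0]
    - [0, 0, 0]
  claw: [1, 1, 1, 1, 1]

```text
t: 7.63
eef_pos: [467.0, -154.3, 53.1]
tcp_rot: [3.142, 0.0, -0.089]
ft_force: [0.5, -0.1, -3.2]
opening: 0.167
grip_force: 30.0
```

Request:
arm_command:
  delta_pos:
    - [0, 0, -0.002]
    - [0, 0, -0.004]
    - [0, 0, -0.006]
    - [0, 0, -0.006]
    - [0, 0, -0.006]
  delta_rot:
    - [0, 0, 0]
    - [0, 0, 0]
    - [0, 0, 0]
    - [0, 0, 0]
    - [0, 0, 0]
  claw: [1, 1, 1, 1, 1]

```text
t: 8.05
eef_pos: [467.1, -154.4, 52.6]
tcp_rot: [3.141, -0.001, -0.089]
ft_force: [-3.2, 1.5, 12.1]
opening: 0.163
grip_force: 30.0
```

Request:
arm_command:
  delta_pos:
    - [0, 0, -0.002]
    - [0, 0, -0.004]
    - [0, 0, -0.004]
    - [0, 0, -0.004]
    - [0, 0, -0.004]
  delta_rot:
    - [0, 0, 0]
    - [0, 0, 0]
    - [0, 0, 0]
    - [0, 0, 0]
    - [0, 0, 0]
  claw: [1, 1, 1, 1, 1]

```text
t: 8.47
eef_pos: [467.1, -154.4, 52.5]
tcp_rot: [3.141, -0.001, -0.089]
ft_force: [-6.7, 2.6, 27.6]
opening: 0.165
grip_force: 30.0
```

Request:
arm_command:
  delta_pos:
    - [0, 0, 0.004]
    - [0, 0, 0.006]
    - [0, 0, 0.006]
    - [0, 0, 0.006]
    - [0, 0, 0.006]
  delta_rot:
    - [0, 0, 0]
    - [0, 0, 0]
    - [0, 0, 0]
    - [0, 0, 0]
    - [0, 0, 0]
  claw: [1, 1, 0.75, 0.75, 0.75]

```text
t: 8.88
eef_pos: [467.1, -154.4, 52.0]
tcp_rot: [3.141, -0.0, -0.089]
ft_force: [0.3, 0.1, 0.1]
opening: 0.243
grip_force: 0.0
```

Request:
arm_command:
  delta_pos:
    - [0, 0, 0]
    - [0, 0, 0]
    - [0, 0, 0]
    - [0, 0, 0]
    - [0, 0, 0]
  delta_rot:
    - [0, 0, 0]
    - [0, 0, 0]
    - [0, 0, 0]
    - [0, 0, 0]
    - [0, 0, 0]
  claw: [0.75, 1, 1, 1, 1]

```text
t: 9.3
eef_pos: [467.0, -154.3, 52.1]
tcp_rot: [3.142, 0.0, -0.089]
ft_force: [0.6, -0.7, -1.3]
opening: 0.166
grip_force: 30.0
```

Request:
arm_command:
  delta_pos:
    - [0.032, -0.003, 0]
    - [0.064, -0.006, 0]
    - [0.096, -0.009, 0]
    - [0.128, -0.011, 0]
    - [0.16, -0.014, 0]
  delta_rot:
    - [0, 0, 0]
    - [0, 0, 0]
    - [0, 0, 0]
    - [0, 0, 0]
    - [0, 0, 0]
  claw: [1, 1, 1, 1, 1]

```text
t: 9.72
eef_pos: [507.1, -157.6, 52.1]
tcp_rot: [-3.141, 0.002, -0.089]
ft_force: [-4.7, 1.4, 1.6]
opening: 0.167
grip_force: 30.0
```

Request:
arm_command:
  delta_pos:
    - [0.032, -0.003, 0]
    - [0.064, -0.006, 0]
    - [0.096, -0.009, 0]
    - [0.128, -0.011, 0]
    - [0.16, -0.014, 0]
  delta_rot:
    - [0, 0, 0]
    - [0, 0, 0]
    - [0, 0, 0]
    - [0, 0, 0]
    - [0, 0, 0]
  claw: [1, 1, 1, 1, 1]

```text
t: 10.13
eef_pos: [547.9, -161.3, 52.1]
tcp_rot: [3.142, -0.0, -0.089]
ft_force: [-2.3, -0.5, 0.3]
opening: 0.165
grip_force: 30.0
```

Run:
```python
from h import *
a=read_camera("side")[:,:,::-1]
s=state();print(s['t'],s['eef_pos'],s['tcp_rot'],s['ft_force'])
cv2.imwrite("pics/s4.png",cv2.convertScaleAbs(cv2.resize(a[90:240,250:430],None,fx=4,fy=4,interpolation=cv2.INTER_CUBIC),alpha=1.5,beta=15))
```

```text
10.1833 [ 549.39272488 -161.70166687   52.18440217] [ 3.14103358e+00 -1.83948139e-03 -8.90232066e-02] [ 1.69931349 -0.25155185 -3.07583475]
```

View pics/s4.png

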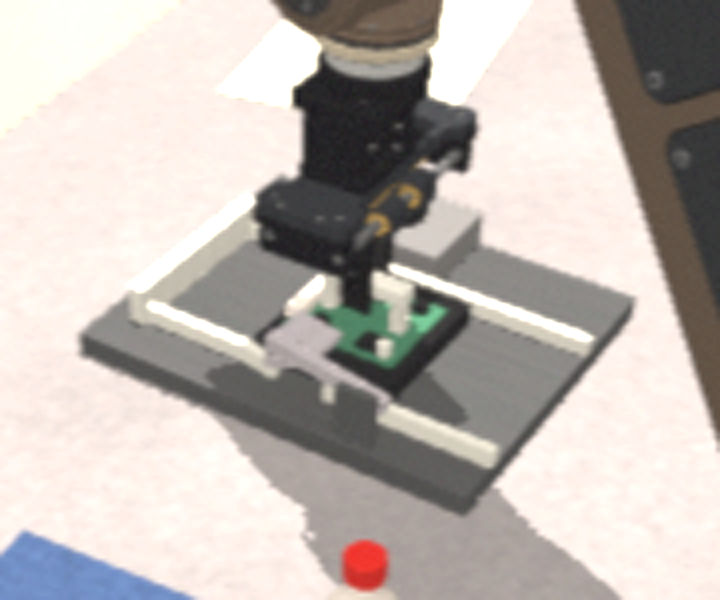

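The picture shows the catch arm riding on the carrier's edge at (300,345), with the gripper clear of it. I continue the push.

Request:
arm_command:
  delta_pos:
    - [0.024, -0.002, 0]
    - [0.048, -0.004, 0]
    - [0.072, -0.006, 0]
    - [0.096, -0.009, 0]
    - [0.12, -0.011, 0]
  delta_rot:
    - [0, 0, 0]
    - [0, 0, 0]
    - [0, 0, 0]
    - [0, 0, 0]
    - [0, 0, 0]
  claw: [1, 1, 1, 1, 1]

```text
t: 10.6
eef_pos: [577.6, -164.1, 52.1]
tcp_rot: [3.142, -0.0, -0.089]
ft_force: [-1.6, 1.3, -1.8]
opening: 0.167
grip_force: 30.0
```

Request:
arm_command:
  delta_pos:
    - [0.024, -0.002, 0]
    - [0.048, -0.004, 0]
    - [0.072, -0.006, 0]
    - [0.096, -0.009, 0]
    - [0.12, -0.011, 0]
  delta_rot:
    - [0, 0, 0]
    - [0, 0, 0]
    - [0, 0, 0]
    - [0, 0, 0]
    - [0, 0, 0]
  claw: [1, 1, 1, 1, 1]

```text
t: 11.02
eef_pos: [607.6, -166.9, 52.1]
tcp_rot: [3.142, 0.0, -0.089]
ft_force: [-1.9, 0.5, -1.3]
opening: 0.166
grip_force: 30.0
```

Request:
arm_command:
  delta_pos:
    - [0.012, -0.001, 0]
    - [0.024, -0.002, 0]
    - [0.036, -0.003, 0]
    - [0.048, -0.004, 0]
    - [0.06, -0.005, 0]
  delta_rot:
    - [0, 0, 0]
    - [0, 0, 0]
    - [0, 0, 0]
    - [0, 0, 0]
    - [0, 0, 0]
  claw: [1, 1, 1, 1, 1]

```text
t: 11.43
eef_pos: [622.2, -168.1, 52.1]
tcp_rot: [3.142, -0.0, -0.089]
ft_force: [-0.5, 0.7, -2.9]
opening: 0.165
grip_force: 30.0
```

Request:
arm_command:
  delta_pos:
    - [0.008, -0.001, 0]
    - [0.016, -0.001, 0]
    - [0.024, -0.002, 0]
    - [0.032, -0.003, 0]
    - [0.036, -0.003, 0]
  delta_rot:
    - [0, 0, 0]
    - [0, 0, 0]
    - [0, 0, 0]
    - [0, 0, 0]
    - [0, 0, 0]
  claw: [1, 1, 1, 1, 1]

```text
t: 11.85
eef_pos: [631.3, -168.9, 52.1]
tcp_rot: [3.141, -0.0, -0.089]
ft_force: [-0.5, -0.2, -3.0]
opening: 0.164
grip_force: 30.0
```

Request:
arm_command:
  delta_pos:
    - [0.004, -0.0004, 0]
    - [0.008, -0.0008, 0]
    - [0.012, -0.001, 0]
    - [0.016, -0.0014, 0]
    - [0.016, -0.0014, 0]
  delta_rot:
    - [0, 0, 0]
    - [0, 0, 0]
    - [0, 0, 0]
    - [0, 0, 0]
    - [0, 0, 0]
  claw: [1, 1, 1, 1, 1]

```text
t: 12.27
eef_pos: [634.9, -169.1, 52.2]
tcp_rot: [-3.142, 0.001, -0.089]
ft_force: [-2.0, 1.0, -3.2]
opening: 0.162
grip_force: 30.0
```

Request:
arm_command:
  delta_pos:
    - [0.003, -0.0003, 0]
    - [0.006, -0.0005, 0]
    - [0.009, -0.0008, 0]
    - [0.012, -0.001, 0]
    - [0.012, -0.001, 0]
  delta_rot:
    - [0, 0, 0]
    - [0, 0, 0]
    - [0, 0, 0]
    - [0, 0, 0]
    - [0, 0, 0]
  claw: [1, 1, 1, 1, 1]

```text
t: 12.68
eef_pos: [635.0, -169.1, 52.4]
tcp_rot: [-3.141, 0.007, -0.089]
ft_force: [-18.4, 0.1, 9.2]
opening: 0.166
grip_force: 30.0
```

Request:
arm_command:
  delta_pos:
    - [0.002, -0.0002, 0]
    - [0.004, -0.0004, 0]
    - [0.006, -0.0005, 0]
    - [0.006, -0.0005, 0]
    - [0.006, -0.0005, 0]
  delta_rot:
    - [0, 0, 0]
    - [0, 0, 0]
    - [0, 0, 0]
    - [0, 0, 0]
    - [0, 0, 0]
  claw: [1, 1, 1, 1, 1]

```text
t: 13.1
eef_pos: [635.1, -169.1, 52.5]
tcp_rot: [-3.141, 0.01, -0.089]
ft_force: [-26.9, 0.4, 14.7]
opening: 0.167
grip_force: 30.0
```

Home contact at x 635, as predicted. I release while still pressing forward, then check the catch.

Request:
arm_command:
  delta_pos:
    - [0, 0, 0]
    - [-0.006, 0, 0]
    - [-0.012, 0.001, 0]
    - [-0.012, 0.001, 0]
    - [-0.012, 0.001, 0]
  delta_rot:
    - [0, 0, 0]
    - [0, 0, 0]
    - [0, 0, 0]
    - [0, 0, 0]
    - [0, 0, 0]
  claw: [0.65, 0.65, 0.65, 0.65, 0.65]

```text
t: 13.52
eef_pos: [636.7, -169.3, 52.3]
tcp_rot: [3.141, -0.001, -0.089]
ft_force: [-0.1, -0.7, 1.0]
opening: 0.348
grip_force: 0.0
```

Request:
arm_command:
  delta_pos:
    - [0, 0, 0.1]
    - [0, 0, 0.25]
    - [0, 0, 0.4]
    - [0, 0, 0.5]
    - [0, 0, 0.5]
  delta_rot:
    - [0, 0, 0]
    - [0, 0, 0]
    - [0, 0, 0]
    - [0, 0, 0]
    - [0, 0, 0]
  claw: [0.65, 0.65, 0.65, 0.65, 0.65]

```text
t: 13.93
eef_pos: [638.6, -169.9, 183.2]
tcp_rot: [3.139, -0.009, -0.089]
ft_force: [0.7, 0.3, 0.5]
opening: 0.352
grip_force: 0.0
```

Run:
```python
from h import *
a=read_camera("side")[:,:,::-1];b=read_camera("scene")[:,:,::-1]
s=state();print(s['t'],s['eef_pos'],s['tcp_rot'],s['ft_force'])
v=[564.8,-162.6,0,-.089]
f=lambda i,y,x:cv2.convertScaleAbs(cv2.resize(i[y:y+145,x:x+145],(400,400),interpolation=cv2.INTER_CUBIC),alpha=1.5,beta=15)
cv2.imwrite("pics/s5.png",np.hstack([f(a,105,265),f(b,160,145)]))
# selector frame and gripping numbers
for n,P in dict(sel=(30,-118,79)).items(): p=place(v,P)[0];print(p,(p[:2]-s['eef_pos'][:2])/250)
```

```text
14.0333 [ 636.76869863 -169.29345309  177.91356538] [ 3.14099953e+00 -1.85904320e-03 -8.89859879e-02] [0.82551095 0.41728537 0.28725206]
[ 584.19312231 -282.79944595   79.        ] [-0.21030231 -0.45402397]
```

View pics/s5.png

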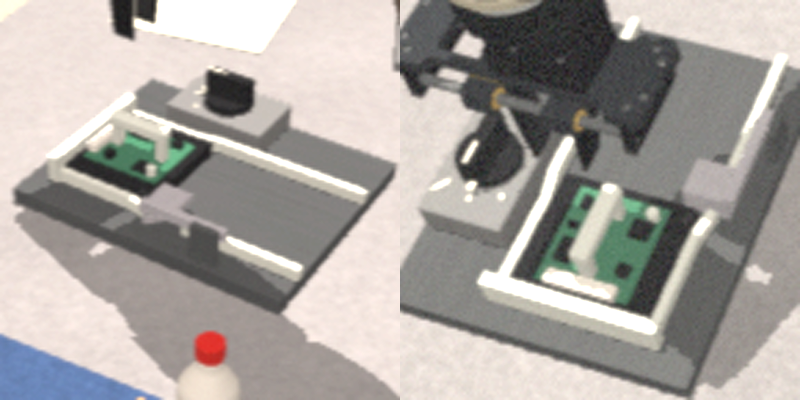

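The carrier sits against the stop and the catch is down behind it, as at the start. Now I go above the selector; the bar is along station x at 0.7, so the current yaw fits.

Request:
arm_command:
  delta_pos:
    - [-0.07, -0.15, 0]
    - [-0.14, -0.3, 0]
    - [-0.21, -0.454, 0]
    - [-0.21, -0.454, 0]
    - [-0.21, -0.454, 0]
  delta_rot:
    - [0, 0, 0]
    - [0, 0, 0]
    - [0, 0, 0]
    - [0, 0, 0]
    - [0, 0, 0]
  claw: [0.55, 0.55, 0.55, 0.55, 0.55]

```text
t: 14.45
eef_pos: [582.6, -284.5, 175.3]
tcp_rot: [-3.14, 0.002, -0.092]
ft_force: [-0.6, -0.2, -0.2]
opening: 0.453
grip_force: 0.0
```

Run:
```python
from h import *
for i in range(3): read_camera("wrist")
a=read_camera("side")[:,:,::-1].astype(float);o=cv2.imread("pics/side0.png").astype(float)
d=np.abs(a-o).mean(2)
print("catch diff",d[168:188,318:352].mean().round(1),"arm row",d[180:192,335:348].mean().round(1))
s=state();print(s['t'],s['eef_pos'],s['tcp_rot'][2],(np.array([584.2,-282.8,66])-s['eef_pos'])/250)
```

```text
catch diff 22.0 arm row 22.5
14.65 [ 584.32101628 -281.60267846  176.4333527 ] -0.08782832900456916 [-0.00048407 -0.00478929 -0.44173341]
```

Request:
arm_command:
  delta_pos:
    - [0, -0.004, -0.1]
    - [0, -0.004, -0.2]
    - [0, -0.004, -0.3]
    - [0, -0.004, -0.38]
    - [0, -0.004, -0.38]
  delta_rot:
    - [0, 0, 0]
    - [0, 0, 0]
    - [0, 0, 0]
    - [0, 0, 0]
    - [0, 0, 0]
  claw: [0.55, 0.55, 0.55, 0.55, 0.55]

```text
t: 15.07
eef_pos: [582.9, -281.5, 78.1]
tcp_rot: [-3.139, 0.006, -0.087]
ft_force: [0.1, 0.4, -0.6]
opening: 0.452
grip_force: 0.0
```

Request:
arm_command:
  delta_pos:
    - [0, 0, -0.03]
    - [0, 0, -0.056]
    - [0, 0, -0.056]
    - [0, 0, -0.056]
    - [0, 0, -0.056]
  delta_rot:
    - [0, 0, 0]
    - [0, 0, 0]
    - [0, 0, 0]
    - [0, 0, 0]
    - [0, 0, 0]
  claw: [0.55, 0.55, 0.55, 1, 1]

```text
t: 15.48
eef_pos: [584.4, -283.9, 69.0]
tcp_rot: [3.141, -0.001, -0.089]
ft_force: [-0.5, 0.6, -0.2]
opening: 0.362
grip_force: 0.0
```

Request:
arm_command:
  delta_pos:
    - [0, 0, 0]
    - [0, 0, 0]
    - [0, 0, 0]
    - [0, 0, 0]
    - [0, 0, 0]
  delta_rot:
    - [0, 0, 0]
    - [0, 0, 0]
    - [0, 0, 0]
    - [0, 0, 0]
    - [0, 0, 0]
  claw: [1, 1, 1, 1, 1]

```text
t: 15.9
eef_pos: [584.1, -283.9, 68.5]
tcp_rot: [3.141, -0.0, -0.089]
ft_force: [-1.1, -0.5, 3.2]
opening: 0.142
grip_force: 30.0
```

Gripped at 13.5 mm, the bar's width. Turning clockwise.

Request:
arm_command:
  delta_pos:
    - [0, 0, 0]
    - [0, 0, 0]
    - [0, 0, 0]
    - [0, 0, 0]
    - [0, 0, 0]
  delta_rot:
    - [0, 0, -0.05]
    - [0, 0, -0.1]
    - [0, 0, -0.16]
    - [0, 0, -0.22]
    - [0, 0, -0.22]
  claw: [1, 1, 1, 1, 1]

```text
t: 16.32
eef_pos: [584.0, -284.2, 68.5]
tcp_rot: [3.141, -0.001, -0.439]
ft_force: [-1.5, -3.0, 4.8]
opening: 0.146
grip_force: 30.0
```

Request:
arm_command:
  delta_pos:
    - [0, 0, 0]
    - [0, 0, 0]
    - [0, 0, 0]
    - [0, 0, 0]
    - [0, 0, 0]
  delta_rot:
    - [0, 0, -0.06]
    - [0, 0, -0.12]
    - [0, 0, -0.18]
    - [0, 0, -0.228]
    - [0, 0, -0.228]
  claw: [1, 1, 1, 1, 1]

```text
t: 16.73
eef_pos: [583.9, -284.5, 68.5]
tcp_rot: [3.141, -0.001, -0.794]
ft_force: [-3.0, -4.1, 4.5]
opening: 0.149
grip_force: 30.0
```

Request:
arm_command:
  delta_pos:
    - [0, 0, 0]
    - [0, 0, 0]
    - [0, 0, 0]
    - [0, 0, 0]
    - [0, 0, 0]
  delta_rot:
    - [0, 0, 0]
    - [0, 0, 0]
    - [0, 0, 0]
    - [0, 0, 0]
    - [0, 0, 0]
  claw: [1, 1, 0.6, 0.6, 0.6]

```text
t: 17.15
eef_pos: [584.0, -283.5, 67.9]
tcp_rot: [-3.141, 0.001, -0.791]
ft_force: [0.3, -0.2, -0.2]
opening: 0.301
grip_force: 0.0
```

Request:
arm_command:
  delta_pos:
    - [0, 0, 0.1]
    - [0, 0, 0.25]
    - [0, 0, 0.4]
    - [0, 0, 0.55]
    - [0, 0, 0.7]
  delta_rot:
    - [0, 0, 0]
    - [0, 0, 0]
    - [0, 0, 0]
    - [0, 0, 0]
    - [0, 0, 0]
  claw: [0.6, 0.6, 0.6, 0.6, 0.6]

```text
t: 17.57
eef_pos: [583.8, -283.3, 244.8]
tcp_rot: [-3.142, 0.001, -0.791]
ft_force: [-0.3, -0.2, -0.1]
opening: 0.4
grip_force: 0.0
```

Request:
arm_command:
  delta_pos:
    - [-0.15, -0.05, 0.05]
    - [-0.3, -0.1, 0.1]
    - [-0.45, -0.15, 0.2]
    - [-0.5, -0.2, 0.3]
    - [-0.5, -0.2, 0.3]
  delta_rot:
    - [0, 0, 0]
    - [0, 0, 0]
    - [0, 0, 0]
    - [0, 0, 0]
    - [0, 0, 0]
  claw: [0.6, 0.6, 0.6, 0.6, 0.6]

```text
t: 17.98
eef_pos: [457.4, -336.1, 323.3]
tcp_rot: [3.141, -0.007, -0.794]
ft_force: [0.6, -0.5, 1.0]
opening: 0.401
grip_force: 0.0
```

Run:
```python
from h import *
for i in range(4): read_camera("wrist")
s=state();print(s['t'],s['eef_pos'],s['ft_force'],np.abs(s['qvel']).max())
V=[564.8,-162.6,0,-.089]
I={n:cv2.cvtColor(read_camera(n),cv2.COLOR_RGB2GRAY).astype(float) for n in("side","scene")}
O={n:cv2.imread(f"pics/{n}0.png",0).astype(float) for n in I}
# catch unchanged? brightness-normalised correlation and best shift of toe template
for n,(x,y,w,h) in dict(side=(314,168,34,22),scene=(243,215,26,20)).items():
    t=O[n][y:y+h,x:x+w].astype(np.float32);r=cv2.matchTemplate(I[n][y-6:y+h+6,x-6:x+w+6].astype(np.float32),t,cv2.TM_CCOEFF_NORMED)
    print(n,"catch corr",r.max().round(2),"shift",np.subtract(np.unravel_index(r.argmax(),r.shape),6))
# selector white line: brightness along candidate pointer angles, top z=87
c=calibration("scene")
for nm,im in(("before",O["scene"]),("after",I["scene"])):
    out=[]
    for q in np.arange(-.1,1.6,.1):
        a=.7-q;r=np.arange(8,27,1.)
        P=np.c_[30+r*np.cos(a),-118+r*np.sin(a),0*r+87]
        # local offset: scene camera bias from deck-corner residual
        off=np.array([0,0.]);p=proj(c,place(V,P))+off
        m=max(cv2.remap(im.astype(np.float32),(p[:,0]+dx).astype(np.float32),(p[:,1]+dy).astype(np.float32),1).mean() for dx in(-2,-1,0,1,2) for dy in(-2,-1,0,1,2));out.append(int(m))
    print(nm,out)
```

```text
18.1833 [ 459.25398771 -333.24449606  317.21724796] [-1.320923    0.17133483 -0.05098415] 0.013518095363222415
side catch corr 0.94 shift [0 0]
scene catch corr 0.99 shift [0 0]
before [27, 28, 36, 50, 80, 117, 145, 158, 159, 155, 147, 135, 126, 116, 107, 116, 122]
after [28, 27, 26, 27, 32, 38, 50, 63, 74, 91, 110, 130, 138, 153, 161, 165, 161]
```

The catch is back at its starting position, with zero image shift in both views. The selector's line has moved from 0.7 to 1.4.

```bash
python3 -c "
from cell import *
print(job_done())"
```

```text
the job is handed in; nothing more can be done
None
```

I handed the job in at about 18 s of robot time: the carrier is home against the end stop with the catch down behind it, and the selector is at the long mark; the hand-in reported no verdict.

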